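# Line up the pantry cans by height

## Robot

A 6-joint arm with a two-finger parallel gripper is mounted at the origin on the work surface. World frame = base frame: x ahead of the robot, y to its left, z up, the work surface at z = 0. Lengths are in m, angles in rad, forces in N, time in s.
With the tool pointing down it reaches from about 0.35 to 0.85 m from the base axis. Payload 8.1 kg.
Tool frame: the origin (TCP) lies between the finger pads; the fingertips stand 17 mm ahead of it and the grasp point (between the pads) lies 2 mm behind it; z points along the fingers, y is the line along which they close (so a half turn about z gives the same grasp; the last joint's range is limited). The gripper opens to 93 mm and grips with 3 to 60 N. Pads are 15 mm wide; open, the fingers measure 128 mm over their backs; the gripper's body (75 mm by 188 mm) begins 65 mm behind the grasp point.
Start: joints at [1.06, 0.13, 1.488, -0, 1.523, -0.085], TCP at [0.248, 0.546, 0.236] pointing down, gripper open.
Joint ranges: [-2.96, 2.96], [-0.89, 2.26], [0.02, 2.5], [-1.34, 4.48], [0, 2.73], [-2.66, 2.66]. Speed limits (rad/s): [2.39, 2.39, 2.79, 3.14, 3.14, 3.14].

## Interface

Orientations are given as [roll, pitch, yaw] about the fixed x, y, z axes, in that order (R = Rz(yaw) Ry(pitch) Rx(roll)).
In Python, from workcell import env, eyes gives the robot as it stands.
- The arm moves only by the shell command python3 -m pendant 'ROWS' [FORCE]. ROWS is JSON, a list of rows, each an object of numbers: "dx", "dy", "dz": the shift along the tool's x, y, z each as a share of 4 cm, from -1 to 1; "rx", "ry", "rz": the turn, a rotation vector about the tool's x, y, z each as a share of 6 degrees, from -1 to 1; "grip": the finger opening in mm, from 0 to 93. In form: [{"dx": .., "dy": .., "dz": .., "rx": .., "ry": .., "rz": .., "grip": ..}, ...]. A call has 1 to 5 rows; each row shifts and turns the commanded pose from where the row before left it, along the tool's axes as they then stand; what a row does not reach is not made up. A row lasts 1/10 s, in which the tool goes at most 50 mm and 8.59 degrees, less where a joint would pass 70% of its speed; a pose out of reach is approached as far as the arm can. A call with a number of a shift or a turn outside -1 to 1 is refused whole. A call with a gripper value outside its range is refused whole. The fingers move at their own pace and stop on an object; FORCE is the grip in N (left out, the last holds). Time passes only in rows, so rows that do not move let the fingers close. It gives the time, the measured TCP pose, the force, the opening and the grip force at its end, in the units of the state.
- env.get_state(): the state, without advancing time (a new reading comes with each control period).
- eyes.capture(name): name is "scene" or "top" or "wrist"; returns a dict with "image" (400x640x3 uint8, red, green, blue), "vfov" (degrees; the focal length in pixels is half the picture's height over the tangent of half this angle, whatever the lens; pixels are square), "cx", "cy" (the principal point, pixels), "eye" and "rotation" of the camera in the world. Camera axes: x right, y down, z forward; pixel columns grow to the right and rows downward; lengths in m; the calibration is good to about 2 mm. A picture is of the moment at which its call begins. There is no depth.
- env.job_done(): hands the job in; it is judged then, once.
The state is a dict: "clock": time; "joint_pos": joint angles; "qvel": joint speeds; "joint_torque": joint torques, N m; "position": TCP position; "tcp_rot": TCP orientation; "wrist_force": force on the tool from outside, world axes, zero at the start; "moment": the same for the moment, N m; "opening": opening from 0.0 (shut) to 1.0 (fully open); "finger_force": force on a finger pad.
Only numpy, scipy, OpenCV 4.12 (cv2) and the standard library are available. Lean on these libraries where they do the work, as an engineer would, in place of code of your own. Each camera call takes 0.05 s, during which the arm holds its last target. There are 200 camera calls.

## Task

Line up the four food cans on the dark shelf board in order of height, one standing upright in the middle of each cork pad: the tallest on the pad next to the orange bookend, then each one shorter than the last, so that the shortest is at the end away from the bookend. Set each can down gently, without dropping it, and leave all four standing still.

Things in the scene. Friction and masses are not known exactly. Their poses are not given: they have to be found in the camera images.
- can_blue_mid (a point): centre (half-way up, on the axis) of the blue food can: an upright steel cylinder with a blue label with a white band round it and a blue top inside a steel rim (with a small dark ring-pull), 58 mm in diameter, 125 mm tall, loose on the worktop; its z axis points up the can. The tallest can. About 340 g, give or take a third.
- can_red_mid (a point): centre (half-way up, on the axis) of the red food can: an upright steel cylinder with a red label with a white band round it and a red top inside a steel rim (with a small dark ring-pull), 58 mm in diameter, 100 mm tall, loose on the worktop; its z axis points up the can. Second tallest. About 270 g, give or take a third.
- can_green_mid (a point): centre (half-way up, on the axis) of the green food can: an upright steel cylinder with a green label with a white band round it and a green top inside a steel rim (with a small dark ring-pull), 58 mm in diameter, 75 mm tall, loose on the worktop; its z axis points up the can. Third tallest. About 200 g, give or take a third.
- can_yellow_mid (a point): centre (half-way up, on the axis) of the yellow food can: an upright steel cylinder with a yellow label with a white band round it and a yellow top inside a steel rim (with a small dark ring-pull), 58 mm in diameter, 50 mm tall, loose on the worktop; its z axis points up the can. The shortest can. About 140 g, give or take a third.
- pad1: one of four round cork pads, 76 mm in diameter, 3 mm thick, fixed in a row on the dark wooden board about 98 mm apart (pads lie a few mm off the straight line); number 1 of 4 counted from the board's left end (the robot's left, +y). Origin: centre of its underside, on the board's top; the pad's top is 3 mm higher, 25 mm above the worktop. Its y axis runs along the row to the left, x across it away from the robot, z up
- pad2: one of four round cork pads, 76 mm in diameter, 3 mm thick, fixed in a row on the dark wooden board about 98 mm apart (pads lie a few mm off the straight line); number 2 of 4 counted from the board's left end (the robot's left, +y). Origin: centre of its underside, on the board's top; the pad's top is 3 mm higher, 25 mm above the worktop. Its y axis runs along the row to the left, x across it away from the robot, z up
- pad3: one of four round cork pads, 76 mm in diameter, 3 mm thick, fixed in a row on the dark wooden board about 98 mm apart (pads lie a few mm off the straight line); number 3 of 4 counted from the board's left end (the robot's left, +y). Origin: centre of its underside, on the board's top; the pad's top is 3 mm higher, 25 mm above the worktop. Its y axis runs along the row to the left, x across it away from the robot, z up
- pad4: one of four round cork pads, 76 mm in diameter, 3 mm thick, fixed in a row on the dark wooden board about 98 mm apart (pads lie a few mm off the straight line); number 4 of 4 counted from the board's left end (the robot's left, +y). Origin: centre of its underside, on the board's top; the pad's top is 3 mm higher, 25 mm above the worktop. Its y axis runs along the row to the left, x across it away from the robot, z up
- bookend: bright orange bookend, an upright plate 90 mm across the board, 6 mm thick, 70 mm high on a 50 mm wide foot, fixed on one end of the board, about 75 mm beyond the centre of the last pad there: next to pad1 in some starts, next to pad4 in others (a loose amber spice jar with a white cap, 36 mm across and 60 mm high, stands at the other end). Origin: centre of its foot's underside, on the board's top; its y axis runs along the row
- board: dark wooden shelf board lying on the worktop, fixed, 520 mm long, 115 mm deep, 22 mm high. Origin: centre of its underside; y axis along its length to the robot's left, x across it away from the robot, z up
Things that resemble listed ones, but are neither listed nor needed, are in the scene too. Leave any yellow look-alike of the part that bears can_red_mid alone.

How it is judged:
At the end, for the whole second after the job is handed in: All four cans stand upright (within 0.08 rad) on the pads, each centred on its pad within 14 mm and resting on it (height within 4 mm), tallest on the pad next to the orange bookend and descending along the row to the shortest at the other end; released and at rest (((horizontal distance between bookend and pad1 below 0.13 m and (horizontal distance between can_blue_mid and pad1 below 0.014 m and z of can_blue_mid in the frame of pad1 between 0.0615 and 0.0695 m) and (horizontal distance between can_red_mid and pad2 below 0.014 m and z of can_red_mid in the frame of pad2 between 0.049 and 0.057 m) and (horizontal distance between can_green_mid and pad3 below 0.014 m and z of can_green_mid in the frame of pad3 between 0.0365 and 0.0445 m) and (horizontal distance between can_yellow_mid and pad4 below 0.014 m and z of can_yellow_mid in the frame of pad4 between 0.024 and 0.032 m)) or (horizontal distance between bookend and pad4 below 0.13 m and (horizontal distance between can_blue_mid and pad4 below 0.014 m and z of can_blue_mid in the frame of pad4 between 0.0615 and 0.0695 m) and (horizontal distance between can_red_mid and pad3 below 0.014 m and z of can_red_mid in the frame of pad3 between 0.049 and 0.057 m) and (horizontal distance between can_green_mid and pad2 below 0.014 m and z of can_green_mid in the frame of pad2 between 0.0365 and 0.0445 m) and (horizontal distance between can_yellow_mid and pad1 below 0.014 m and z of can_yellow_mid in the frame of pad1 between 0.024 and 0.032 m))) and angle between each of can_blue_mid, can_red_mid, can_green_mid, can_yellow_mid's own z axis and vertical below 0.08 rad and linear speed of each of can_blue, can_red, can_green, can_yellow below 0.02 m/s); the robot touches nothing.
It fails at once if the blue can is dropped, thrown or knocked: it moves faster than 0.6 m/s while the fingers do not touch it (linear speed of can_blue above 0.6 m/s and contact force between can_blue and the fingers below 0.1 N).
It fails at once if the red can is dropped, thrown or knocked: it moves faster than 0.6 m/s while the fingers do not touch it (linear speed of can_red above 0.6 m/s and contact force between can_red and the fingers below 0.1 N).
It fails at once if the green can is dropped, thrown or knocked: it moves faster than 0.6 m/s while the fingers do not touch it (linear speed of can_green above 0.6 m/s and contact force between can_green and the fingers below 0.1 N).
It fails at once if the yellow can is dropped, thrown or knocked: it moves faster than 0.6 m/s while the fingers do not touch it (linear speed of can_yellow above 0.6 m/s and contact force between can_yellow and the fingers below 0.1 N).
It also fails if it takes over 106 s, if anything falls off the work surface, if the arm or the gripper's body presses on something with over 40 N, if the wrist force passes 120 N, or if a joint passes its speed limit or range.

## Working session

There is one attempt and no reset: what is moved stays moved. The work goes in short steps, Python scripts to look and compute and a shell command to move; the robot and the scene stay as the last step left them, time stands still between calls to the robot, and variables do not carry over. Pictures are saved under pics/ and viewed, at most 14 in all, crops included, and the job is handed in when it is done.

```bash
ls; mkdir -p pics
python3 - <<'E'
from workcell import env, eyes
import cv2
print(env.get_state())
for n in("scene","top"):
    c=eyes.capture(n); cv2.imwrite(f"pics/{n}0.png",c["image"][:,:,::-1])
    print(n,{k:v for k,v in c.items() if k!="image"})
E
```

```text
pics
{'clock': 0.0, 'joint_pos': array([ 1.05959020e+00,  1.31151564e-01,  1.48927389e+00,  4.60723949e-06,
        1.52300195e+00, -8.54119495e-02]), 'qvel': array([-0.00077743, -0.00066488, -0.00148118, -0.00033404,  0.00039879,
       -0.00145009]), 'joint_torque': array([-9.42757179e-04, -5.59817362e+01, -4.91768789e+01,  7.65357306e-02,
        3.50624369e-02,  2.41891883e-05]), 'position': array([0.2475467 , 0.54596208, 0.23459612]), 'tcp_rot': array([-3.13976498e+00, -1.61103816e-04,  2.71579811e+00]), 'wrist_force': array([-0.25234042, -1.00706669, -0.26299082]), 'moment': array([-0.00300233, -0.00489445,  0.02876502]), 'finger_force': 0.0, 'opening': 0.9997078544913723}
scene {'vfov': 47.96244616744968, 'cx': 320.6456321284396, 'cy': 200.12971146534633, 'eye': array([1.19753262, 0.2659362 , 0.71769979]), 'rotation': array([-2.30013979,  0.00390329,  1.93259153])}
top {'vfov': 52.45758797893254, 'cx': 318.6563574817283, 'cy': 197.38876584606953, 'eye': array([0.32097165, 0.00905723, 1.04639062]), 'rotation': array([-2.96236439,  0.01601735, -1.57953994])}
```

View pics/top0.png

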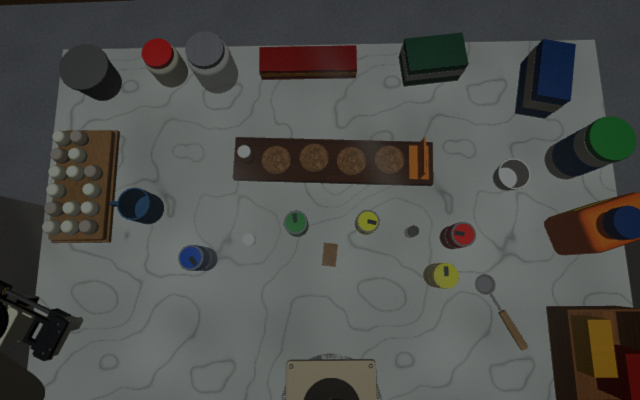

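View pics/scene0.png

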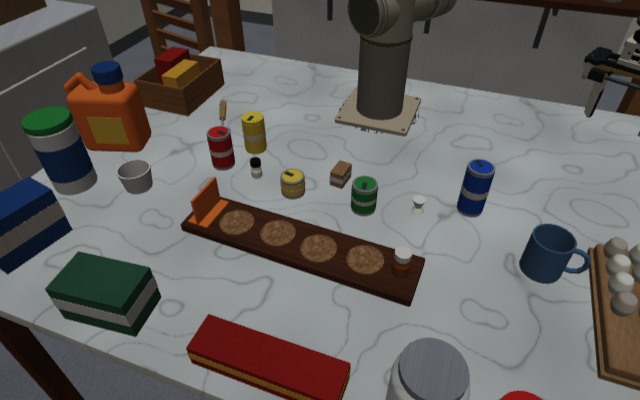

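The orange bookend is at (420,158) in the top view, at pad4's end, so the order is blue→pad4, red→pad3, green→pad2, yellow→pad1.

What could be mistaken in the top view:
- **Blue:** the can at (192,257), the mug at (140,205) and the jug cap at (627,222).
- **Red:** the can at (462,235) and the jar cap at (158,53).
- **Green:** the can at (295,222) and the jar lid at (610,138).
- **Yellow:** the short can at (367,222) and the tall look-alike at (445,275). I choose the short one.

```bash
cat > h.py <<'E'
import numpy as np, cv2
from workcell import env, eyes
from scipy.spatial.transform import Rotation as R
def cast(c,u,v,z):
    f=200/np.tan(np.radians(c["vfov"]/2))
    d=R.from_euler("xyz",c["rotation"]).as_matrix()@np.array([(u-c["cx"])/f,(v-c["cy"])/f,1])
    e=np.array(c["eye"]); return e+d*(z-e[2])/d[2]
def proj(c,p):
    f=200/np.tan(np.radians(c["vfov"]/2))
    q=R.from_euler("xyz",c["rotation"]).as_matrix().T@(np.array(p)-c["eye"])
    return np.array([c["cx"]+f*q[0]/q[2],c["cy"]+f*q[1]/q[2]])
HUE={"blue":(105,130),"red":None,"green":(45,85),"yellow":(22,35)}
H={"blue":.125,"red":.1,"green":.075,"yellow":.05}
def mask(im,n,vmin=0,s=110):
    h=cv2.cvtColor(im,cv2.COLOR_RGB2HSV).astype(int); a=h[...,0]
    m=((a<8)|(a>172)) if n=="red" else (a>=HUE[n][0])&(a<=HUE[n][1])
    return (m&(h[...,1]>s)&(h[...,2]>vmin)).astype(np.uint8)
def circ(c,p,z,r=.029):
    t=np.linspace(0,2*np.pi,60)
    return np.array([proj(c,[p[0]+r*np.cos(a),p[1]+r*np.sin(a),z]) for a in t])
E
python3 - <<'E'
from h import *
c=eyes.capture("top"); im=c["image"]
seed={"blue":(192,257),"red":(462,235),"green":(295,222),"yellow":(367,222),"lookalike":(445,275)}
big=cv2.resize(im[120:300,160:500],None,fx=2.35,fy=2.35,interpolation=cv2.INTER_CUBIC)[:,:,::-1].copy()
def draw(p,z,r=.029):
    q=((circ(c,p,z,r)-[160,120]+.5)*2.35).astype(int); cv2.polylines(big,[q],True,(255,0,255),1)
for n,(u,v) in seed.items():
    k="yellow" if n=="lookalike" else n; h=.1 if n=="lookalike" else H[k]
    w=np.zeros(im.shape[:2],np.uint8); cv2.circle(w,(u,v),20,1,-1)
    V=im.max(2); m=mask(im,k)*w; t=np.percentile(V[m>0],90)*.8
    m=m*(V>t).astype(np.uint8)
    cs=max(cv2.findContours(m,0,2)[0],key=cv2.contourArea); hull=cv2.convexHull(cs)
    (x,y),r=cv2.minEnclosingCircle(hull); p=cast(c,x,y,h)
    print(n,np.round([x,y,r],1),p.round(4), cv2.contourArea(hull)); draw(p,h)
hsv=cv2.cvtColor(im,cv2.COLOR_RGB2HSV)
print(hsv[158,270:284:4])
for u,v in[(276,160),(314,157),(351,161),(389,159)]:
    w=np.zeros(im.shape[:2],np.uint8); cv2.circle(w,(u,v),17,1,-1)
    m=((im[...,0]>60)*w).astype(np.uint8)
    m=cv2.morphologyEx(m,cv2.MORPH_CLOSE,np.ones((5,5),np.uint8))
    cs=max(cv2.findContours(m,0,2)[0],key=cv2.contourArea)
    (x,y),r=cv2.minEnclosingCircle(cv2.convexHull(cs)); p=cast(c,x,y,.025)
    print("pad",np.round([x,y,r],1),p.round(4)); draw(p,.025,.038)
cv2.imwrite("pics/crop1.png",big)
E
```

```text
blue [190.1 257.3  11. ] [0.354  0.3139 0.125 ] 345.0
red [463.  234.   10.8] [ 0.4024 -0.3112  0.1   ] 324.0
green [295.1 221.7   9.5] [0.4383 0.0804 0.075 ] 263.5
yellow [367.4 220.8   9.8] [ 0.4417 -0.0962  0.05  ] 281.5
lookalike [445.7 275.2  12.8] [ 0.3089 -0.2653  0.1   ] 471.5
[[ 14 124  72]
 [ 14 128  80]
 [ 15 126  77]
 [ 14 126  65]]
pad [275.7 159.3  14.3] [0.6083 0.1349 0.025 ]
pad [313.7 157.1  14.1] [0.6129 0.0357 0.025 ]
pad [351.2 160.5  14.4] [ 0.6025 -0.0615  0.025 ]
pad [389.  159.3  14.6] [ 0.6046 -0.1596  0.025 ]
```

View pics/crop1.png

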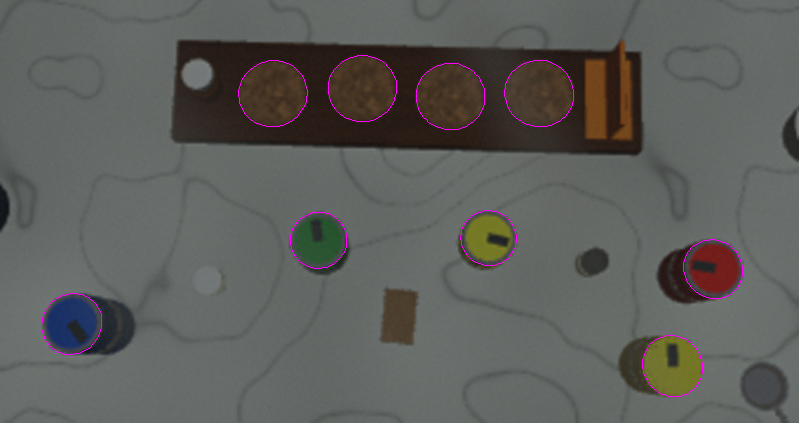

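The circles fit the tops and pads well. The pad spacing comes out at about 98 mm as stated, and the short yellow can is confirmed. First move: turn the tool so that the fingers close along world x, then go above blue.

```bash
python3 -m pendant '[{"rz":0.994},{"rz":0.994},{"rz":0.994},{"rz":0.994},{"rz":0.994}]' 
python3 -m pendant '[{"rz":0.994},{"rz":0.994},{"rz":0.994},{"rz":0.994},{"rz":0.994}]' >/dev/null
python3 -m pendant '[{"rz":0.994},{"dx":-0.967,"dy":0.444},{"dx":-0.967,"dy":0.444},{"dx":-0.967,"dy":0.444},{"dx":-0.967,"dy":0.444}]' >/dev/null
python3 -m pendant '[{"dx":-0.967,"dy":0.444},{"dx":-0.967,"dy":0.444},{"grip":93},{"grip":93}]'
python3 - <<'E'
from h import *
c=eyes.capture("wrist"); im=c["image"][:,:,::-1].copy(); print({k:v for k,v in c.items() if k!="image"})
cv2.polylines(im,[circ(c,[.354,.3139],.125).astype(int)],True,(255,0,255),1); cv2.imwrite("pics/w1.png",im)
E
```

```text
{'vfov': 68.02830373751591, 'cx': 320.1590906700434, 'cy': 198.735993996912, 'eye': array([0.18656577, 0.57466746, 0.38402926]), 'rotation': array([2.89300308e+00, 2.19636305e-03, 1.14483076e+00])}validation failed for argument at $[0]...
validation failed for argument at $[0]...
validation failed for argument at $[0]...
validation failed for argument at $[0]...
```

View pics/w1.png

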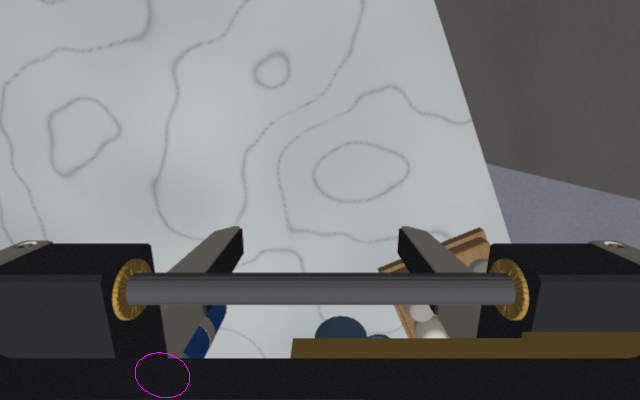

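Nothing moved, because a row seems to need every key. The picture still shows the start pose, with blue at (205,330) under the left finger. I'll repeat the move with full rows.

```bash
python3 -m pendant '[{"dx":0,"dy":0,"dz":0,"rx":0,"ry":0,"rz":0.994,"grip":93},{"dx":0,"dy":0,"dz":0,"rx":0,"ry":0,"rz":0.994,"grip":93},{"dx":0,"dy":0,"dz":0,"rx":0,"ry":0,"rz":0.994,"grip":93},{"dx":0,"dy":0,"dz":0,"rx":0,"ry":0,"rz":0.994,"grip":93},{"dx":0,"dy":0,"dz":0,"rx":0,"ry":0,"rz":0.994,"grip":93}]'
python3 -m pendant '[{"dx":0,"dy":0,"dz":0,"rx":0,"ry":0,"rz":0.994,"grip":93},{"dx":0,"dy":0,"dz":0,"rx":0,"ry":0,"rz":0.994,"grip":93},{"dx":0,"dy":0,"dz":0,"rx":0,"ry":0,"rz":0.994,"grip":93},{"dx":0,"dy":0,"dz":0,"rx":0,"ry":0,"rz":0.994,"grip":93},{"dx":0,"dy":0,"dz":0,"rx":0,"ry":0,"rz":0.994,"grip":93}]'
python3 -m pendant '[{"dx":0,"dy":0,"dz":0,"rx":0,"ry":0,"rz":0.994,"grip":93},{"dx":0,"dy":0,"dz":0,"rx":0,"ry":0,"rz":0,"grip":93}]'
```

```text
clock: 0.7
position: [0.2477, 0.5463, 0.2353]
tcp_rot: [-3.141, 0.0, 2.191]
wrist_force: [-1.0, 0.4, 0.5]
opening: 0.998
finger_force: 0.0
clock: 1.2
position: [0.2477, 0.5463, 0.2353]
tcp_rot: [-3.141, 0.0, 1.671]
wrist_force: [-1.0, 0.6, -0.1]
opening: 0.999
finger_force: 0.0
clock: 1.4
position: [0.2477, 0.5463, 0.2354]
tcp_rot: [-3.141, 0.0, 1.569]
wrist_force: [0.7, -0.1, -0.0]
opening: 0.996
finger_force: 0.0
```

```bash
python3 -m pendant '[{"dx":-0.967,"dy":0.444,"dz":0,"rx":0,"ry":0,"rz":0,"grip":93},{"dx":-0.967,"dy":0.444,"dz":0,"rx":0,"ry":0,"rz":0,"grip":93},{"dx":-0.967,"dy":0.444,"dz":0,"rx":0,"ry":0,"rz":0,"grip":93},{"dx":-0.967,"dy":0.444,"dz":0,"rx":0,"ry":0,"rz":0,"grip":93},{"dx":-0.967,"dy":0.444,"dz":0,"rx":0,"ry":0,"rz":0,"grip":93}]'>/dev/null
python3 -m pendant '[{"dx":-0.967,"dy":0.444,"dz":0,"rx":0,"ry":0,"rz":0,"grip":93},{"dx":0,"dy":0,"dz":0,"rx":0,"ry":0,"rz":0,"grip":93},{"dx":0,"dy":0,"dz":0,"rx":0,"ry":0,"rz":0,"grip":93}]'
python3 - <<'E'
from h import *
c=eyes.capture("wrist"); im=c["image"][:,:,::-1].copy()
cv2.polylines(im,[circ(c,[.354,.3139],.125).astype(int)],True,(255,0,255),1); cv2.imwrite("pics/w2.png",im)
E
```

```text
clock: 2.2
position: [0.3548, 0.3138, 0.2358]
tcp_rot: [3.141, -0.001, 1.571]
wrist_force: [-0.3, 1.2, -0.1]
opening: 1.002
finger_force: 0.0
```

View pics/w2.png

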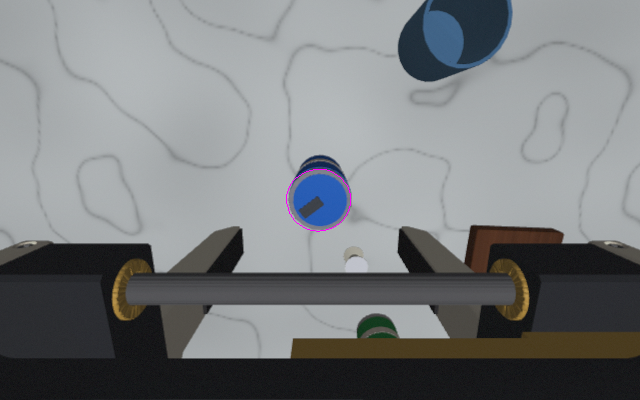

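The predicted circle sits exactly on the blue top at (320,199). Descend and grip.

```bash
python3 -m pendant '[{"dx":0,"dy":0,"dz":0.985,"rx":0,"ry":0,"rz":0,"grip":93},{"dx":0,"dy":0,"dz":0.985,"rx":0,"ry":0,"rz":0,"grip":93},{"dx":0,"dy":0,"dz":0.985,"rx":0,"ry":0,"rz":0,"grip":93},{"dx":0,"dy":0,"dz":0.985,"rx":0,"ry":0,"rz":0,"grip":93},{"dx":0,"dy":0,"dz":0,"rx":0,"ry":0,"rz":0,"grip":93}]'
python3 -m pendant '[{"dx":0,"dy":0,"dz":0,"rx":0,"ry":0,"rz":0,"grip":45},{"dx":0,"dy":0,"dz":0,"rx":0,"ry":0,"rz":0,"grip":45},{"dx":0,"dy":0,"dz":0,"rx":0,"ry":0,"rz":0,"grip":45},{"dx":0,"dy":0,"dz":0,"rx":0,"ry":0,"rz":0,"grip":45},{"dx":0,"dy":0,"dz":0,"rx":0,"ry":0,"rz":0,"grip":45}]' 25
python3 -m pendant '[{"dx":0,"dy":0,"dz":0,"rx":0,"ry":0,"rz":0,"grip":45},{"dx":0,"dy":0,"dz":0,"rx":0,"ry":0,"rz":0,"grip":45},{"dx":0,"dy":0,"dz":0,"rx":0,"ry":0,"rz":0,"grip":45}]' 25
```

```text
clock: 2.75
position: [0.3496, 0.3128, 0.0723]
tcp_rot: [-3.133, 0.006, 1.574]
wrist_force: [0.1, -1.1, -0.6]
opening: 1.0
finger_force: 0.0
clock: 3.25
position: [0.355, 0.3148, 0.0792]
tcp_rot: [3.14, -0.001, 1.571]
wrist_force: [0.9, 0.6, -1.6]
opening: 0.623
finger_force: 25.1
clock: 3.55
position: [0.3549, 0.3149, 0.0791]
tcp_rot: [3.14, -0.001, 1.571]
wrist_force: [-1.8, -0.1, 6.2]
opening: 0.621
finger_force: 24.9
```

```bash
python3 -m pendant '[{"dx":0,"dy":0,"dz":-0.4,"rx":0,"ry":0,"rz":0,"grip":45},{"dx":0,"dy":0,"dz":-0.9,"rx":0,"ry":0,"rz":0,"grip":45},{"dx":0,"dy":0,"dz":-0.9,"rx":0,"ry":0,"rz":0,"grip":45},{"dx":0,"dy":0,"dz":-0.9,"rx":0,"ry":0,"rz":0,"grip":45},{"dx":0,"dy":0,"dz":-0.9,"rx":0,"ry":0,"rz":0,"grip":45}]'
python3 -m pendant '[{"dx":-0.846,"dy":0.446,"dz":0,"rx":0,"ry":0,"rz":0,"grip":45},{"dx":-0.846,"dy":0.446,"dz":0,"rx":0,"ry":0,"rz":0,"grip":45},{"dx":-0.846,"dy":0.446,"dz":0,"rx":0,"ry":0,"rz":0,"grip":45},{"dx":-0.846,"dy":0.446,"dz":0,"rx":0,"ry":0,"rz":0,"grip":45},{"dx":-0.846,"dy":0.446,"dz":0,"rx":0,"ry":0,"rz":0,"grip":45}]'
python3 -m pendant '[{"dx":-0.846,"dy":0.446,"dz":0,"rx":0,"ry":0,"rz":0,"grip":45},{"dx":-0.846,"dy":0.446,"dz":0,"rx":0,"ry":0,"rz":0,"grip":45},{"dx":-0.846,"dy":0.446,"dz":0,"rx":0,"ry":0,"rz":0,"grip":45},{"dx":-0.846,"dy":0.446,"dz":0,"rx":0,"ry":0,"rz":0,"grip":45},{"dx":-0.846,"dy":0.446,"dz":0,"rx":0,"ry":0,"rz":0,"grip":45}]'
python3 -m pendant '[{"dx":-0.846,"dy":0.446,"dz":0,"rx":0,"ry":0,"rz":0,"grip":45},{"dx":-0.846,"dy":0.446,"dz":0,"rx":0,"ry":0,"rz":0,"grip":45},{"dx":-0.846,"dy":0.446,"dz":0,"rx":0,"ry":0,"rz":0,"grip":45},{"dx":-0.846,"dy":0.446,"dz":0,"rx":0,"ry":0,"rz":0,"grip":45},{"dx":0,"dy":0,"dz":0,"rx":0,"ry":0,"rz":0,"grip":45}]'
python3 -m pendant '[{"dx":0,"dy":0,"dz":0,"rx":0,"ry":0,"rz":0,"grip":45},{"dx":0,"dy":0,"dz":0,"rx":0,"ry":0,"rz":0,"grip":45},{"dx":0,"dy":0,"dz":0,"rx":0,"ry":0,"rz":0,"grip":45}]'
python3 - <<'E'
from h import *
c=eyes.capture("wrist"); im=c["image"][:,:,::-1].copy()
for p in([.6046,-.1596],[.6025,-.0615]): cv2.polylines(im,[circ(c,p,.025,.038).astype(int)],True,(255,0,255),1)
cv2.imwrite("pics/w3.png",im)
E
```

```text
clock: 4.05
position: [0.3539, 0.3139, 0.2389]
tcp_rot: [-3.141, 0.001, 1.571]
wrist_force: [1.0, -0.1, -3.3]
opening: 0.624
finger_force: 24.9
clock: 4.55
position: [0.4437, 0.1435, 0.2375]
tcp_rot: [-3.141, 0.0, 1.571]
wrist_force: [0.6, -0.1, -3.4]
opening: 0.619
finger_force: 25.0
clock: 5.05
position: [0.5328, -0.0257, 0.2374]
tcp_rot: [-3.14, -0.0, 1.57]
wrist_force: [-0.2, 0.0, -2.7]
opening: 0.625
finger_force: 25.0
clock: 5.55
position: [0.6044, -0.1637, 0.2361]
tcp_rot: [-3.139, 0.001, 1.567]
wrist_force: [-1.3, 0.6, -3.3]
opening: 0.617
finger_force: 25.0
clock: 5.85
position: [0.6038, -0.1583, 0.2381]
tcp_rot: [-3.141, -0.0, 1.572]
wrist_force: [0.7, -0.2, -1.9]
opening: 0.623
finger_force: 25.0
```

View pics/w3.png

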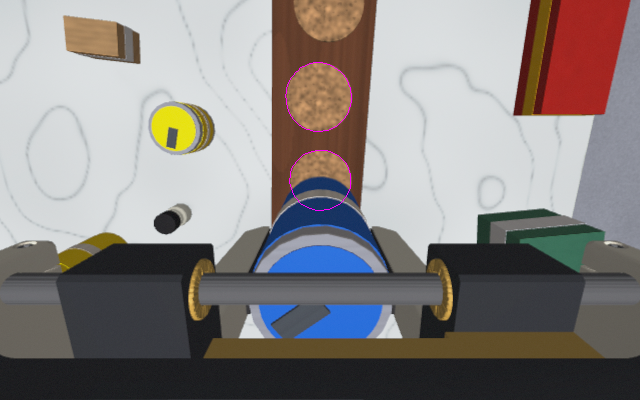

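The projected pad circles match the pads at (319,97) and (321,180). Lowering.

```bash
python3 -m pendant '[{"dx":0,"dy":0,"dz":0.8,"rx":0,"ry":0,"rz":0,"grip":45},{"dx":0,"dy":0,"dz":0.9,"rx":0,"ry":0,"rz":0,"grip":45},{"dx":0,"dy":0,"dz":0.7,"rx":0,"ry":0,"rz":0,"grip":45},{"dx":0,"dy":0,"dz":0.4,"rx":0,"ry":0,"rz":0,"grip":45},{"dx":0,"dy":0,"dz":0.2,"rx":0,"ry":0,"rz":0,"grip":45}]'
python3 -m pendant '[{"dx":0,"dy":0,"dz":0.1,"rx":0,"ry":0,"rz":0,"grip":45},{"dx":0,"dy":0,"dz":0.1,"rx":0,"ry":0,"rz":0,"grip":45},{"dx":0,"dy":0,"dz":0.05,"rx":0,"ry":0,"rz":0,"grip":45},{"dx":0,"dy":0,"dz":0.05,"rx":0,"ry":0,"rz":0,"grip":45},{"dx":0,"dy":0,"dz":0,"rx":0,"ry":0,"rz":0,"grip":45}]'
```

```text
clock: 6.4
position: [0.6032, -0.1585, 0.1165]
tcp_rot: [-3.139, -0.001, 1.572]
wrist_force: [-0.8, -0.1, -2.9]
opening: 0.62
finger_force: 25.0
clock: 6.9
position: [0.6043, -0.1595, 0.1064]
tcp_rot: [3.141, 0.0, 1.571]
wrist_force: [-0.3, 0.0, -2.7]
opening: 0.619
finger_force: 25.0
```

```bash
python3 -m pendant '[{"dx":0,"dy":0,"dz":0.04,"rx":0,"ry":0,"rz":0,"grip":45},{"dx":0,"dy":0,"dz":0,"rx":0,"ry":0,"rz":0,"grip":45},{"dx":0,"dy":0,"dz":0,"rx":0,"ry":0,"rz":0,"grip":45}]'
python3 -m pendant '[{"dx":0,"dy":0,"dz":0.03,"rx":0,"ry":0,"rz":0,"grip":45},{"dx":0,"dy":0,"dz":0,"rx":0,"ry":0,"rz":0,"grip":45},{"dx":0,"dy":0,"dz":0,"rx":0,"ry":0,"rz":0,"grip":45}]'
```

```text
clock: 7.2
position: [0.6041, -0.1594, 0.1045]
tcp_rot: [3.142, 0.0, 1.571]
wrist_force: [-0.2, -0.1, -3.8]
opening: 0.619
finger_force: 25.0
clock: 7.5
position: [0.6043, -0.1594, 0.1041]
tcp_rot: [3.141, 0.0, 1.571]
wrist_force: [-3.7, 1.3, 5.2]
opening: 0.621
finger_force: 25.0
```

Contact (+5 N). Release, rise, and go above red. Red is at (0.402,−0.311), so the shift is x −0.202, y −0.152.

```bash
python3 -m pendant '[{"dx":0,"dy":0,"dz":0,"rx":0,"ry":0,"rz":0,"grip":62},{"dx":0,"dy":0,"dz":0,"rx":0,"ry":0,"rz":0,"grip":70},{"dx":0,"dy":0,"dz":0,"rx":0,"ry":0,"rz":0,"grip":93},{"dx":0,"dy":0,"dz":0,"rx":0,"ry":0,"rz":0,"grip":93},{"dx":0,"dy":0,"dz":0,"rx":0,"ry":0,"rz":0,"grip":93}]'
python3 -m pendant '[{"dx":0,"dy":0,"dz":-0.3,"rx":0,"ry":0,"rz":0,"grip":93},{"dx":0,"dy":0,"dz":-0.6,"rx":0,"ry":0,"rz":0,"grip":93},{"dx":0,"dy":0,"dz":-0.8,"rx":0,"ry":0,"rz":0,"grip":93},{"dx":0,"dy":0,"dz":-0.9,"rx":0,"ry":0,"rz":0,"grip":93},{"dx":0,"dy":0,"dz":-0.9,"rx":0,"ry":0,"rz":0,"grip":93}]'
python3 -m pendant '[{"dx":-0.63,"dy":-0.84,"dz":0,"rx":0,"ry":0,"rz":0,"grip":93},{"dx":-0.63,"dy":-0.84,"dz":0,"rx":0,"ry":0,"rz":0,"grip":93},{"dx":-0.63,"dy":-0.84,"dz":0,"rx":0,"ry":0,"rz":0,"grip":93},{"dx":-0.63,"dy":-0.84,"dz":0,"rx":0,"ry":0,"rz":0,"grip":93},{"dx":-0.63,"dy":-0.84,"dz":0,"rx":0,"ry":0,"rz":0,"grip":93}]'
python3 -m pendant '[{"dx":-0.63,"dy":-0.84,"dz":0,"rx":0,"ry":0,"rz":0,"grip":93},{"dx":0,"dy":0,"dz":0,"rx":0,"ry":0,"rz":0,"grip":93},{"dx":0,"dy":0,"dz":0,"rx":0,"ry":0,"rz":0,"grip":93},{"dx":0,"dy":0,"dz":0,"rx":0,"ry":0,"rz":0,"grip":93}]'
python3 - <<'E'
from h import *
c=eyes.capture("top"); a=c["image"][120:300,160:500,::-1].copy()
def d(c,im,p,z,r=.029,o=(0,0)): cv2.polylines(im,[(circ(c,p,z,r)-o).astype(int)],True,(255,0,255),1)
d(c,a,[.6046,-.1596],.15,.029,(160,120))
a=cv2.resize(a,(640,339))
w=eyes.capture("wrist"); b=w["image"][:260,:,::-1].copy(); d(w,b,[.4024,-.3112],.1)
cv2.imwrite("pics/w4.png",np.vstack([a,b]))
E
```

```text
clock: 8.0
position: [0.6041, -0.1594, 0.1031]
tcp_rot: [-3.142, 0.0, 1.571]
wrist_force: [-0.1, -0.3, 0.1]
opening: 0.96
finger_force: 0.0
clock: 8.5
position: [0.604, -0.1593, 0.2455]
tcp_rot: [3.141, 0.0, 1.571]
wrist_force: [0.4, -0.1, -0.4]
opening: 1.002
finger_force: 0.0
clock: 9.0
position: [0.4349, -0.2862, 0.2444]
tcp_rot: [3.14, 0.001, 1.571]
wrist_force: [-0.2, -0.7, 0.9]
opening: 0.999
finger_force: 0.0
clock: 9.4
position: [0.4032, -0.3103, 0.2439]
tcp_rot: [3.141, 0.0, 1.571]
wrist_force: [-0.6, -0.5, 0.4]
opening: 1.001
finger_force: 0.0
```

View pics/w4.png

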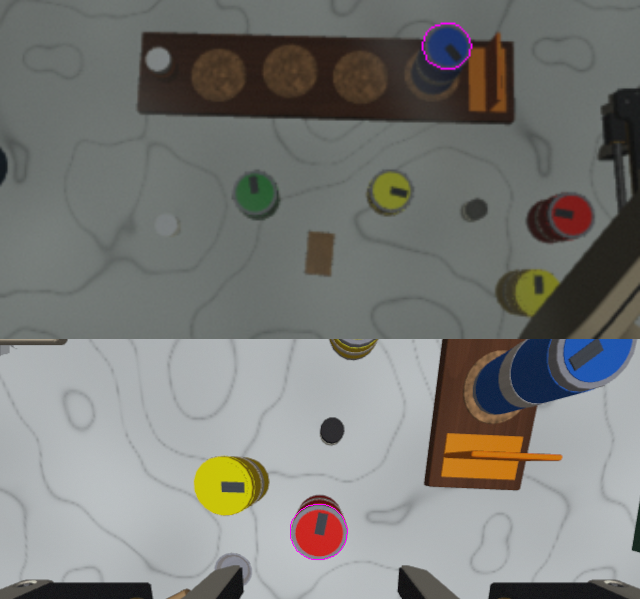

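Blue stands on pad4 within the drawn circle, and the red top matches its circle at (319,193 in the wrist image). Grip red.

```bash
python3 -m pendant '[{"dx":0,"dy":0,"dz":0.9,"rx":0,"ry":0,"rz":0,"grip":93},{"dx":0,"dy":0,"dz":0.9,"rx":0,"ry":0,"rz":0,"grip":93},{"dx":0,"dy":0,"dz":0.9,"rx":0,"ry":0,"rz":0,"grip":93},{"dx":0,"dy":0,"dz":0.9,"rx":0,"ry":0,"rz":0,"grip":93},{"dx":0,"dy":0,"dz":0.6,"rx":0,"ry":0,"rz":0,"grip":93}]'
python3 -m pendant '[{"dx":0,"dy":0,"dz":0.4,"rx":0,"ry":0,"rz":0,"grip":93},{"dx":0,"dy":0,"dz":0,"rx":0,"ry":0,"rz":0,"grip":93},{"dx":0,"dy":0,"dz":0,"rx":0,"ry":0,"rz":0,"grip":45},{"dx":0,"dy":0,"dz":0,"rx":0,"ry":0,"rz":0,"grip":45},{"dx":0,"dy":0,"dz":0,"rx":0,"ry":0,"rz":0,"grip":45}]' 25
python3 -m pendant '[{"dx":0,"dy":0,"dz":0,"rx":0,"ry":0,"rz":0,"grip":45},{"dx":0,"dy":0,"dz":0,"rx":0,"ry":0,"rz":0,"grip":45},{"dx":0,"dy":0,"dz":0,"rx":0,"ry":0,"rz":0,"grip":45},{"dx":0,"dy":0,"dz":0,"rx":0,"ry":0,"rz":0,"grip":45}]' 25
```

```text
clock: 10.0
position: [0.4022, -0.3087, 0.0723]
tcp_rot: [-3.139, -0.002, 1.573]
wrist_force: [-0.9, -0.1, 0.3]
opening: 1.0
finger_force: 0.0
clock: 10.5
position: [0.4035, -0.3112, 0.0608]
tcp_rot: [3.14, 0.002, 1.571]
wrist_force: [-0.7, 0.2, 0.1]
opening: 0.791
finger_force: 0.0
clock: 10.9
position: [0.4027, -0.311, 0.0599]
tcp_rot: [3.141, 0.001, 1.571]
wrist_force: [-2.3, 1.3, 5.8]
opening: 0.622
finger_force: 25.0
```

```bash
python3 -m pendant '[{"dx":0,"dy":0,"dz":-0.4,"rx":0,"ry":0,"rz":0,"grip":45},{"dx":0,"dy":0,"dz":-0.9,"rx":0,"ry":0,"rz":0,"grip":45},{"dx":0,"dy":0,"dz":-0.9,"rx":0,"ry":0,"rz":0,"grip":45},{"dx":0,"dy":0,"dz":-0.9,"rx":0,"ry":0,"rz":0,"grip":45},{"dx":0,"dy":0,"dz":-0.9,"rx":0,"ry":0,"rz":0,"grip":45}]'
python3 -m pendant '[{"dx":0.89,"dy":0,"dz":0,"rx":0,"ry":0,"rz":0,"grip":45},{"dx":0.89,"dy":0,"dz":0,"rx":0,"ry":0,"rz":0,"grip":45},{"dx":0.89,"dy":0,"dz":0,"rx":0,"ry":0,"rz":0,"grip":45},{"dx":0.89,"dy":0,"dz":0,"rx":0,"ry":0,"rz":0,"grip":45},{"dx":0.89,"dy":0,"dz":0,"rx":0,"ry":0,"rz":0,"grip":45}]'
python3 -m pendant '[{"dx":0.89,"dy":0.4,"dz":0,"rx":0,"ry":0,"rz":0,"grip":45},{"dx":0.89,"dy":0.8,"dz":0,"rx":0,"ry":0,"rz":0,"grip":45},{"dx":0,"dy":0.9,"dz":0,"rx":0,"ry":0,"rz":0,"grip":45},{"dx":0,"dy":0.9,"dz":0,"rx":0,"ry":0,"rz":0,"grip":45},{"dx":0,"dy":0.9,"dz":0,"rx":0,"ry":0,"rz":0,"grip":45}]'
python3 -m pendant '[{"dx":0,"dy":0.7,"dz":0,"rx":0,"ry":0,"rz":0,"grip":45},{"dx":0,"dy":0.4,"dz":0,"rx":0,"ry":0,"rz":0,"grip":45},{"dx":0,"dy":0,"dz":0,"rx":0,"ry":0,"rz":0,"grip":45},{"dx":0,"dy":0,"dz":0,"rx":0,"ry":0,"rz":0,"grip":45},{"dx":0,"dy":0,"dz":0,"rx":0,"ry":0,"rz":0,"grip":45}]'
```

```text
clock: 11.4
position: [0.402, -0.3101, 0.2198]
tcp_rot: [-3.141, -0.001, 1.571]
wrist_force: [1.0, -0.8, -3.2]
opening: 0.622
finger_force: 25.0
clock: 11.9
position: [0.4019, -0.1311, 0.2185]
tcp_rot: [-3.141, -0.001, 1.57]
wrist_force: [1.1, 1.4, -3.7]
opening: 0.625
finger_force: 25.0
clock: 12.4
position: [0.5595, -0.0606, 0.2182]
tcp_rot: [-3.14, -0.0, 1.572]
wrist_force: [-1.3, -0.6, -3.0]
opening: 0.619
finger_force: 25.0
clock: 12.9
position: [0.6015, -0.0614, 0.2188]
tcp_rot: [-3.14, -0.0, 1.571]
wrist_force: [-0.5, -0.5, -3.0]
opening: 0.62
finger_force: 25.0
```

```bash
python3 -m pendant '[{"dx":0,"dy":0.03,"dz":0.8,"rx":0,"ry":0,"rz":0,"grip":45},{"dx":0,"dy":0,"dz":0.9,"rx":0,"ry":0,"rz":0,"grip":45},{"dx":0,"dy":0,"dz":0.7,"rx":0,"ry":0,"rz":0,"grip":45},{"dx":0,"dy":0,"dz":0.4,"rx":0,"ry":0,"rz":0,"grip":45},{"dx":0,"dy":0,"dz":0.2,"rx":0,"ry":0,"rz":0,"grip":45}]'
python3 -m pendant '[{"dx":0,"dy":0,"dz":0.1,"rx":0,"ry":0,"rz":0,"grip":45},{"dx":0,"dy":0,"dz":0.1,"rx":0,"ry":0,"rz":0,"grip":45},{"dx":0,"dy":0,"dz":0.05,"rx":0,"ry":0,"rz":0,"grip":45},{"dx":0,"dy":0,"dz":0.05,"rx":0,"ry":0,"rz":0,"grip":45},{"dx":0,"dy":0,"dz":0,"rx":0,"ry":0,"rz":0,"grip":45}]'
python3 -m pendant '[{"dx":0,"dy":0,"dz":0.04,"rx":0,"ry":0,"rz":0,"grip":45},{"dx":0,"dy":0,"dz":0,"rx":0,"ry":0,"rz":0,"grip":45},{"dx":0,"dy":0,"dz":0,"rx":0,"ry":0,"rz":0,"grip":45}]'
```

```text
clock: 13.4
position: [0.6023, -0.0613, 0.0977]
tcp_rot: [-3.139, -0.0, 1.571]
wrist_force: [-0.2, -0.1, -2.8]
opening: 0.624
finger_force: 25.0
clock: 13.9
position: [0.604, -0.0615, 0.0876]
tcp_rot: [3.141, 0.0, 1.571]
wrist_force: [0.5, 0.1, -3.4]
opening: 0.621
finger_force: 25.0
clock: 14.2
position: [0.6038, -0.0614, 0.0857]
tcp_rot: [3.142, 0.0, 1.571]
wrist_force: [0.7, 0.2, -2.3]
opening: 0.62
finger_force: 25.0
```

```bash
python3 -m pendant '[{"dx":0,"dy":0,"dz":0.03,"rx":0,"ry":0,"rz":0,"grip":45},{"dx":0,"dy":0,"dz":0,"rx":0,"ry":0,"rz":0,"grip":45},{"dx":0,"dy":0,"dz":0,"rx":0,"ry":0,"rz":0,"grip":45}]'
```

```text
clock: 14.5
position: [0.604, -0.0614, 0.0849]
tcp_rot: [3.141, 0.0, 1.571]
wrist_force: [-1.4, 0.8, 1.9]
opening: 0.622
finger_force: 25.0
```

Contact. Release, rise, go above green at (0.438,0.080).

```bash
python3 -m pendant '[{"dx":0,"dy":0,"dz":0,"rx":0,"ry":0,"rz":0,"grip":62},{"dx":0,"dy":0,"dz":0,"rx":0,"ry":0,"rz":0,"grip":70},{"dx":0,"dy":0,"dz":0,"rx":0,"ry":0,"rz":0,"grip":93},{"dx":0,"dy":0,"dz":0,"rx":0,"ry":0,"rz":0,"grip":93},{"dx":0,"dy":0,"dz":0,"rx":0,"ry":0,"rz":0,"grip":93}]'
python3 -m pendant '[{"dx":0,"dy":0,"dz":-0.3,"rx":0,"ry":0,"rz":0,"grip":93},{"dx":0,"dy":0,"dz":-0.6,"rx":0,"ry":0,"rz":0,"grip":93},{"dx":0,"dy":0,"dz":-0.8,"rx":0,"ry":0,"rz":0,"grip":93},{"dx":0,"dy":0,"dz":-0.9,"rx":0,"ry":0,"rz":0,"grip":93},{"dx":0,"dy":0,"dz":-0.9,"rx":0,"ry":0,"rz":0,"grip":93}]'
python3 -m pendant '[{"dx":0.71,"dy":-0.828,"dz":0,"rx":0,"ry":0,"rz":0,"grip":93},{"dx":0.71,"dy":-0.828,"dz":0,"rx":0,"ry":0,"rz":0,"grip":93},{"dx":0.71,"dy":-0.828,"dz":0,"rx":0,"ry":0,"rz":0,"grip":93},{"dx":0.71,"dy":-0.828,"dz":0,"rx":0,"ry":0,"rz":0,"grip":93},{"dx":0.71,"dy":-0.828,"dz":0,"rx":0,"ry":0,"rz":0,"grip":93}]'
python3 -m pendant '[{"dx":0,"dy":0,"dz":0,"rx":0,"ry":0,"rz":0,"grip":93},{"dx":0,"dy":0,"dz":0,"rx":0,"ry":0,"rz":0,"grip":93},{"dx":0,"dy":0,"dz":0,"rx":0,"ry":0,"rz":0,"grip":93}]'
python3 - <<'E'
from h import *
s=eyes.capture("scene"); a=s["image"][100:320,:,::-1].copy()
def d(c,im,p,z,r=.029,o=(0,0)): cv2.polylines(im,[(circ(c,p,z,r)-o).astype(int)],True,(255,0,255),1)
d(s,a,[.6025,-.0615],.125,.029,(0,100)); d(s,a,[.6046,-.1596],.15,.029,(0,100))
w=eyes.capture("wrist"); b=w["image"][:260,:,::-1].copy(); d(w,b,[.4383,.0804],.075)
cv2.imwrite("pics/w5.png",np.vstack([a,b]))
E
```

```text
clock: 15.0
position: [0.6038, -0.0614, 0.0844]
tcp_rot: [3.142, 0.0, 1.571]
wrist_force: [0.9, -0.1, -0.3]
opening: 0.961
finger_force: 0.0
clock: 15.5
position: [0.6035, -0.0614, 0.2267]
tcp_rot: [3.141, 0.0, 1.571]
wrist_force: [-0.4, 0.6, -0.5]
opening: 1.004
finger_force: 0.0
clock: 16.0
position: [0.4369, 0.0814, 0.2254]
tcp_rot: [3.14, -0.0, 1.57]
wrist_force: [0.5, 0.7, 0.3]
opening: 0.996
finger_force: 0.0
clock: 16.3
position: [0.4389, 0.0802, 0.2253]
tcp_rot: [3.14, 0.0, 1.571]
wrist_force: [0.0, -0.5, 0.4]
opening: 0.999
finger_force: 0.0
```

View pics/w5.png

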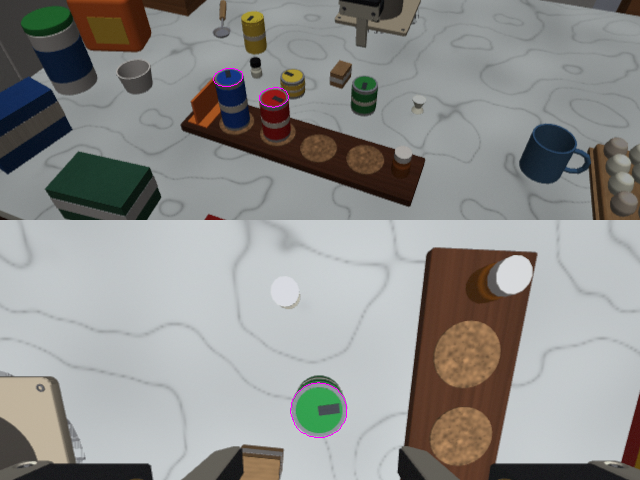

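Both placed cans match their circles, and so does green at (319,189 in the wrist image). Grip green.

```bash
python3 -m pendant '[{"dx":0,"dy":0,"dz":0.9,"rx":0,"ry":0,"rz":0,"grip":93},{"dx":0,"dy":0,"dz":0.9,"rx":0,"ry":0,"rz":0,"grip":93},{"dx":0,"dy":0,"dz":0.9,"rx":0,"ry":0,"rz":0,"grip":93},{"dx":0,"dy":0,"dz":0.9,"rx":0,"ry":0,"rz":0,"grip":93},{"dx":0,"dy":0,"dz":0.6,"rx":0,"ry":0,"rz":0,"grip":93}]'
python3 -m pendant '[{"dx":0,"dy":0,"dz":0.35,"rx":0,"ry":0,"rz":0,"grip":93},{"dx":0,"dy":0,"dz":0,"rx":0,"ry":0,"rz":0,"grip":93},{"dx":0,"dy":0,"dz":0,"rx":0,"ry":0,"rz":0,"grip":45},{"dx":0,"dy":0,"dz":0,"rx":0,"ry":0,"rz":0,"grip":45},{"dx":0,"dy":0,"dz":0,"rx":0,"ry":0,"rz":0,"grip":45}]' 25
python3 -m pendant '[{"dx":0,"dy":0,"dz":0,"rx":0,"ry":0,"rz":0,"grip":45},{"dx":0,"dy":0,"dz":0,"rx":0,"ry":0,"rz":0,"grip":45},{"dx":0,"dy":0,"dz":0,"rx":0,"ry":0,"rz":0,"grip":45},{"dx":0,"dy":0,"dz":0,"rx":0,"ry":0,"rz":0,"grip":45}]' 25
```

```text
clock: 16.9
position: [0.4371, 0.0797, 0.0536]
tcp_rot: [-3.138, 0.0, 1.569]
wrist_force: [0.4, -0.2, -0.7]
opening: 0.998
finger_force: 0.0
clock: 17.4
position: [0.4393, 0.0806, 0.0437]
tcp_rot: [3.139, -0.0, 1.571]
wrist_force: [0.8, -1.1, -0.2]
opening: 0.792
finger_force: 0.0
clock: 17.8
position: [0.4384, 0.0806, 0.043]
tcp_rot: [3.141, 0.0, 1.571]
wrist_force: [-1.9, -0.9, 6.0]
opening: 0.625
finger_force: 25.0
```

```bash
python3 -m pendant '[{"dx":0,"dy":0,"dz":-0.4,"rx":0,"ry":0,"rz":0,"grip":45},{"dx":0,"dy":0,"dz":-0.9,"rx":0,"ry":0,"rz":0,"grip":45},{"dx":0,"dy":0,"dz":-0.9,"rx":0,"ry":0,"rz":0,"grip":45},{"dx":0,"dy":0,"dz":-0.9,"rx":0,"ry":0,"rz":0,"grip":45},{"dx":0,"dy":0,"dz":-0.9,"rx":0,"ry":0,"rz":0,"grip":45}]'
python3 -m pendant '[{"dx":-0.187,"dy":0.727,"dz":0,"rx":0,"ry":0,"rz":0,"grip":45},{"dx":-0.187,"dy":0.727,"dz":0,"rx":0,"ry":0,"rz":0,"grip":45},{"dx":-0.187,"dy":0.727,"dz":0,"rx":0,"ry":0,"rz":0,"grip":45},{"dx":-0.187,"dy":0.727,"dz":0,"rx":0,"ry":0,"rz":0,"grip":45},{"dx":-0.187,"dy":0.727,"dz":0,"rx":0,"ry":0,"rz":0,"grip":45}]'
python3 -m pendant '[{"dx":-0.187,"dy":0.727,"dz":0,"rx":0,"ry":0,"rz":0,"grip":45},{"dx":0,"dy":0,"dz":0,"rx":0,"ry":0,"rz":0,"grip":45},{"dx":0,"dy":0,"dz":0,"rx":0,"ry":0,"rz":0,"grip":45},{"dx":0,"dy":0,"dz":0,"rx":0,"ry":0,"rz":0,"grip":45}]'
python3 -m pendant '[{"dx":0,"dy":0,"dz":0.8,"rx":0,"ry":0,"rz":0,"grip":45},{"dx":0,"dy":0,"dz":0.9,"rx":0,"ry":0,"rz":0,"grip":45},{"dx":0,"dy":0,"dz":0.7,"rx":0,"ry":0,"rz":0,"grip":45},{"dx":0,"dy":0,"dz":0.4,"rx":0,"ry":0,"rz":0,"grip":45},{"dx":0,"dy":0,"dz":0.2,"rx":0,"ry":0,"rz":0,"grip":45}]'
python3 -m pendant '[{"dx":0,"dy":0,"dz":0.1,"rx":0,"ry":0,"rz":0,"grip":45},{"dx":0,"dy":0,"dz":0.1,"rx":0,"ry":0,"rz":0,"grip":45},{"dx":0,"dy":0,"dz":0.05,"rx":0,"ry":0,"rz":0,"grip":45},{"dx":0,"dy":0,"dz":0.05,"rx":0,"ry":0,"rz":0,"grip":45},{"dx":0,"dy":0,"dz":0,"rx":0,"ry":0,"rz":0,"grip":45}]'
```

```text
clock: 18.3
position: [0.4376, 0.0806, 0.2033]
tcp_rot: [-3.141, 0.0, 1.571]
wrist_force: [-0.3, 0.6, -2.5]
opening: 0.618
finger_force: 25.0
clock: 18.8
position: [0.5842, 0.0429, 0.2015]
tcp_rot: [-3.14, -0.0, 1.571]
wrist_force: [-0.6, -0.7, -1.5]
opening: 0.62
finger_force: 25.0
clock: 19.2
position: [0.6118, 0.036, 0.2019]
tcp_rot: [-3.14, -0.0, 1.571]
wrist_force: [-0.6, 0.5, -3.1]
opening: 0.624
finger_force: 25.0
clock: 19.7
position: [0.6112, 0.036, 0.081]
tcp_rot: [-3.139, -0.0, 1.571]
wrist_force: [0.8, 0.1, -1.9]
opening: 0.621
finger_force: 25.0
clock: 20.2
position: [0.6129, 0.0357, 0.0708]
tcp_rot: [3.141, 0.0, 1.571]
wrist_force: [0.4, 0.0, -1.7]
opening: 0.618
finger_force: 25.0
```

```bash
python3 -m pendant '[{"dx":0,"dy":0,"dz":0.04,"rx":0,"ry":0,"rz":0,"grip":45},{"dx":0,"dy":0,"dz":0,"rx":0,"ry":0,"rz":0,"grip":45},{"dx":0,"dy":0,"dz":0,"rx":0,"ry":0,"rz":0,"grip":45}]'
python3 -m pendant '[{"dx":0,"dy":0,"dz":0.03,"rx":0,"ry":0,"rz":0,"grip":45},{"dx":0,"dy":0,"dz":0,"rx":0,"ry":0,"rz":0,"grip":45},{"dx":0,"dy":0,"dz":0,"rx":0,"ry":0,"rz":0,"grip":45}]'
```

```text
clock: 20.5
position: [0.6126, 0.0357, 0.0689]
tcp_rot: [3.142, -0.0, 1.571]
wrist_force: [0.1, -0.1, -2.6]
opening: 0.62
finger_force: 25.0
clock: 20.8
position: [0.6128, 0.0357, 0.0681]
tcp_rot: [3.141, 0.0, 1.571]
wrist_force: [-1.7, 0.1, 1.7]
opening: 0.618
finger_force: 25.0
```

Contact. Release, rise, go above the short yellow can.

```bash
python3 -m pendant '[{"dx":0,"dy":0,"dz":0,"rx":0,"ry":0,"rz":0,"grip":62},{"dx":0,"dy":0,"dz":0,"rx":0,"ry":0,"rz":0,"grip":70},{"dx":0,"dy":0,"dz":0,"rx":0,"ry":0,"rz":0,"grip":93},{"dx":0,"dy":0,"dz":0,"rx":0,"ry":0,"rz":0,"grip":93},{"dx":0,"dy":0,"dz":0,"rx":0,"ry":0,"rz":0,"grip":93}]'
python3 -m pendant '[{"dx":0,"dy":0,"dz":-0.3,"rx":0,"ry":0,"rz":0,"grip":93},{"dx":0,"dy":0,"dz":-0.6,"rx":0,"ry":0,"rz":0,"grip":93},{"dx":0,"dy":0,"dz":-0.8,"rx":0,"ry":0,"rz":0,"grip":93},{"dx":0,"dy":0,"dz":-0.9,"rx":0,"ry":0,"rz":0,"grip":93},{"dx":0,"dy":0,"dz":-0.9,"rx":0,"ry":0,"rz":0,"grip":93}]'
python3 -m pendant '[{"dx":-0.66,"dy":-0.856,"dz":0,"rx":0,"ry":0,"rz":0,"grip":93},{"dx":-0.66,"dy":-0.856,"dz":0,"rx":0,"ry":0,"rz":0,"grip":93},{"dx":-0.66,"dy":-0.856,"dz":0,"rx":0,"ry":0,"rz":0,"grip":93},{"dx":-0.66,"dy":-0.856,"dz":0,"rx":0,"ry":0,"rz":0,"grip":93},{"dx":-0.66,"dy":-0.856,"dz":0,"rx":0,"ry":0,"rz":0,"grip":93}]'
python3 -m pendant '[{"dx":0,"dy":0,"dz":0,"rx":0,"ry":0,"rz":0,"grip":93},{"dx":0,"dy":0,"dz":0,"rx":0,"ry":0,"rz":0,"grip":93},{"dx":0,"dy":0,"dz":0,"rx":0,"ry":0,"rz":0,"grip":93}]'
python3 - <<'E'
from h import *
s=eyes.capture("scene"); a=s["image"][100:320,:,::-1].copy()
def d(c,im,p,z,r=.029,o=(0,0)): cv2.polylines(im,[(circ(c,p,z,r)-o).astype(int)],True,(255,0,255),1)
d(s,a,[.6129,.0357],.1,.029,(0,100))
w=eyes.capture("wrist"); b=w["image"][:260,:,::-1].copy(); d(w,b,[.4417,-.0962],.05)
cv2.imwrite("pics/w6.png",np.vstack([a,b]))
E
```

```text
clock: 21.3
position: [0.6126, 0.0357, 0.0676]
tcp_rot: [3.142, 0.0, 1.571]
wrist_force: [1.2, -0.8, -0.5]
opening: 0.96
finger_force: 0.0
clock: 21.8
position: [0.6124, 0.0357, 0.2099]
tcp_rot: [3.141, 0.0, 1.571]
wrist_force: [1.0, -0.6, 0.8]
opening: 0.999
finger_force: 0.0
clock: 22.3
position: [0.4402, -0.097, 0.2086]
tcp_rot: [3.14, 0.001, 1.571]
wrist_force: [0.3, -0.0, 0.1]
opening: 0.999
finger_force: 0.0
clock: 22.6
position: [0.4423, -0.096, 0.2085]
tcp_rot: [3.14, 0.0, 1.571]
wrist_force: [1.6, 0.2, -0.2]
opening: 0.999
finger_force: 0.0
```

View pics/w6.png

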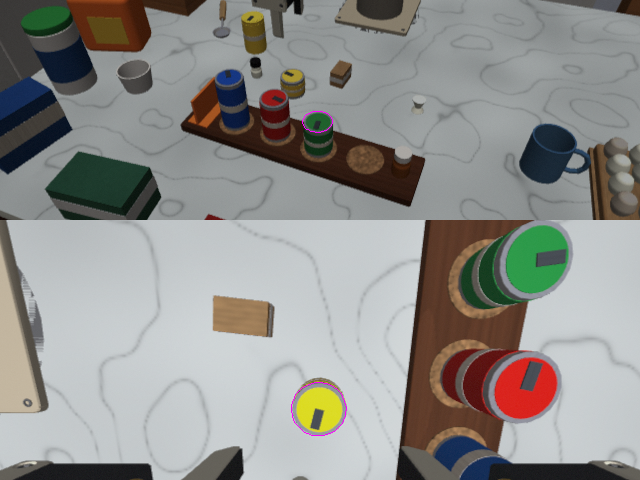

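Green is on its pad, and yellow matches at (319,189 in the wrist image). Grip yellow.

```bash
python3 -m pendant '[{"dx":0,"dy":0,"dz":0.8,"rx":0,"ry":0,"rz":0,"grip":93},{"dx":0,"dy":0,"dz":0.9,"rx":0,"ry":0,"rz":0,"grip":93},{"dx":0,"dy":0,"dz":0.9,"rx":0,"ry":0,"rz":0,"grip":93},{"dx":0,"dy":0,"dz":0.8,"rx":0,"ry":0,"rz":0,"grip":93},{"dx":0,"dy":0,"dz":0.5,"rx":0,"ry":0,"rz":0,"grip":93}]'
python3 -m pendant '[{"dx":0,"dy":0,"dz":0.3,"rx":0,"ry":0,"rz":0,"grip":93},{"dx":0,"dy":0,"dz":0.2,"rx":0,"ry":0,"rz":0,"grip":93},{"dx":0,"dy":0,"dz":0.1,"rx":0,"ry":0,"rz":0,"grip":93},{"dx":0,"dy":0,"dz":0,"rx":0,"ry":0,"rz":0,"grip":93},{"dx":0,"dy":0,"dz":0,"rx":0,"ry":0,"rz":0,"grip":93}]' 25
python3 -m pendant '[{"dx":0,"dy":0,"dz":0,"rx":0,"ry":0,"rz":0,"grip":45},{"dx":0,"dy":0,"dz":0,"rx":0,"ry":0,"rz":0,"grip":45},{"dx":0,"dy":0,"dz":0,"rx":0,"ry":0,"rz":0,"grip":45},{"dx":0,"dy":0,"dz":0,"rx":0,"ry":0,"rz":0,"grip":45},{"dx":0,"dy":0,"dz":0,"rx":0,"ry":0,"rz":0,"grip":45}]' 25
python3 -m pendant '[{"dx":0,"dy":0,"dz":0,"rx":0,"ry":0,"rz":0,"grip":45},{"dx":0,"dy":0,"dz":0,"rx":0,"ry":0,"rz":0,"grip":45},{"dx":0,"dy":0,"dz":0,"rx":0,"ry":0,"rz":0,"grip":45}]' 25
```

```text
clock: 23.2
position: [0.4404, -0.095, 0.0488]
tcp_rot: [-3.138, -0.001, 1.572]
wrist_force: [-0.0, 0.5, -0.2]
opening: 0.995
finger_force: 0.0
clock: 23.7
position: [0.4423, -0.0965, 0.0286]
tcp_rot: [3.14, 0.001, 1.571]
wrist_force: [0.1, 0.1, 0.5]
opening: 1.002
finger_force: 0.0
clock: 24.2
position: [0.4414, -0.0963, 0.0277]
tcp_rot: [3.141, 0.0, 1.571]
wrist_force: [1.9, -1.0, 2.8]
opening: 0.62
finger_force: 21.3
clock: 24.5
position: [0.4414, -0.0963, 0.0277]
tcp_rot: [3.142, 0.0, 1.571]
wrist_force: [-0.9, 1.0, 1.9]
opening: 0.625
finger_force: 25.0
```

```bash
python3 -m pendant '[{"dx":0,"dy":0,"dz":-0.5,"rx":0,"ry":0,"rz":0,"grip":45},{"dx":0,"dy":0,"dz":-0.9,"rx":0,"ry":0,"rz":0,"grip":45},{"dx":0,"dy":0,"dz":-1,"rx":0,"ry":0,"rz":0,"grip":45},{"dx":0,"dy":0,"dz":-1,"rx":0,"ry":0,"rz":0,"grip":45},{"dx":0,"dy":0,"dz":-0.9,"rx":0,"ry":0,"rz":0,"grip":45}]'
python3 -m pendant '[{"dx":0.826,"dy":0.596,"dz":0,"rx":0,"ry":0,"rz":0,"grip":45},{"dx":0.826,"dy":0.596,"dz":0,"rx":0,"ry":0,"rz":0,"grip":45},{"dx":0.826,"dy":0.596,"dz":0,"rx":0,"ry":0,"rz":0,"grip":45},{"dx":0.826,"dy":0.596,"dz":0,"rx":0,"ry":0,"rz":0,"grip":45},{"dx":0.826,"dy":0.596,"dz":0,"rx":0,"ry":0,"rz":0,"grip":45}]'
python3 -m pendant '[{"dx":0.826,"dy":0.596,"dz":0,"rx":0,"ry":0,"rz":0,"grip":45},{"dx":0.826,"dy":0.596,"dz":0,"rx":0,"ry":0,"rz":0,"grip":45},{"dx":0,"dy":0,"dz":0,"rx":0,"ry":0,"rz":0,"grip":45},{"dx":0,"dy":0,"dz":0,"rx":0,"ry":0,"rz":0,"grip":45},{"dx":0,"dy":0,"dz":0,"rx":0,"ry":0,"rz":0,"grip":45}]'
python3 -m pendant '[{"dx":0,"dy":0,"dz":0.8,"rx":0,"ry":0,"rz":0,"grip":45},{"dx":0,"dy":0,"dz":0.9,"rx":0,"ry":0,"rz":0,"grip":45},{"dx":0,"dy":0,"dz":0.8,"rx":0,"ry":0,"rz":0,"grip":45},{"dx":0,"dy":0,"dz":0.5,"rx":0,"ry":0,"rz":0,"grip":45},{"dx":0,"dy":0,"dz":0.3,"rx":0,"ry":0,"rz":0,"grip":45}]'
python3 -m pendant '[{"dx":0,"dy":0,"dz":0.1,"rx":0,"ry":0,"rz":0,"grip":45},{"dx":0,"dy":0,"dz":0.1,"rx":0,"ry":0,"rz":0,"grip":45},{"dx":0,"dy":0,"dz":0.05,"rx":0,"ry":0,"rz":0,"grip":45},{"dx":0,"dy":0,"dz":0.05,"rx":0,"ry":0,"rz":0,"grip":45},{"dx":0,"dy":0,"dz":0,"rx":0,"ry":0,"rz":0,"grip":45}]'
```

```text
clock: 25.0
position: [0.4412, -0.0962, 0.2014]
tcp_rot: [3.141, 0.0, 1.571]
wrist_force: [1.4, -0.9, -1.2]
opening: 0.62
finger_force: 25.0
clock: 25.5
position: [0.5611, 0.0704, 0.1991]
tcp_rot: [-3.141, 0.0, 1.571]
wrist_force: [-0.0, -0.6, -0.1]
opening: 0.622
finger_force: 25.0
clock: 26.0
position: [0.6078, 0.1343, 0.1992]
tcp_rot: [-3.141, 0.0, 1.57]
wrist_force: [-0.4, 0.3, -1.0]
opening: 0.619
finger_force: 25.0
clock: 26.5
position: [0.6066, 0.1335, 0.0656]
tcp_rot: [-3.139, 0.001, 1.569]
wrist_force: [-0.4, -0.3, -1.1]
opening: 0.616
finger_force: 25.0
clock: 27.0
position: [0.6087, 0.1351, 0.0562]
tcp_rot: [3.141, -0.0, 1.571]
wrist_force: [-0.4, 0.5, -0.7]
opening: 0.621
finger_force: 25.0
```

```bash
python3 -m pendant '[{"dx":0,"dy":0,"dz":0.05,"rx":0,"ry":0,"rz":0,"grip":45},{"dx":0,"dy":0,"dz":0,"rx":0,"ry":0,"rz":0,"grip":45},{"dx":0,"dy":0,"dz":0,"rx":0,"ry":0,"rz":0,"grip":45}]'
python3 -m pendant '[{"dx":0,"dy":0,"dz":0.03,"rx":0,"ry":0,"rz":0,"grip":45},{"dx":0,"dy":0,"dz":0,"rx":0,"ry":0,"rz":0,"grip":45},{"dx":0,"dy":0,"dz":0,"rx":0,"ry":0,"rz":0,"grip":45}]'
```

```text
clock: 27.3
position: [0.6083, 0.135, 0.0537]
tcp_rot: [-3.142, 0.0, 1.571]
wrist_force: [-0.6, 0.8, -1.8]
opening: 0.618
finger_force: 25.0
clock: 27.6
position: [0.6085, 0.1351, 0.0528]
tcp_rot: [3.141, -0.0, 1.571]
wrist_force: [-0.5, -0.2, 2.2]
opening: 0.621
finger_force: 25.0
```

Contact. Release, rise, back off toward the robot, and check.

```bash
python3 -m pendant '[{"dx":0,"dy":0,"dz":0,"rx":0,"ry":0,"rz":0,"grip":62},{"dx":0,"dy":0,"dz":0,"rx":0,"ry":0,"rz":0,"grip":70},{"dx":0,"dy":0,"dz":0,"rx":0,"ry":0,"rz":0,"grip":93},{"dx":0,"dy":0,"dz":0,"rx":0,"ry":0,"rz":0,"grip":93},{"dx":0,"dy":0,"dz":0,"rx":0,"ry":0,"rz":0,"grip":93}]'
python3 -m pendant '[{"dx":0,"dy":0,"dz":-0.3,"rx":0,"ry":0,"rz":0,"grip":93},{"dx":0,"dy":0,"dz":-0.6,"rx":0,"ry":0,"rz":0,"grip":93},{"dx":0,"dy":0,"dz":-0.8,"rx":0,"ry":0,"rz":0,"grip":93},{"dx":0,"dy":0,"dz":-0.9,"rx":0,"ry":0,"rz":0,"grip":93},{"dx":0,"dy":0,"dz":-0.9,"rx":0,"ry":0,"rz":0,"grip":93}]'
python3 -m pendant '[{"dx":0.9,"dy":-0.8,"dz":0,"rx":0,"ry":0,"rz":0,"grip":93},{"dx":0.9,"dy":-0.8,"dz":0,"rx":0,"ry":0,"rz":0,"grip":93},{"dx":0.9,"dy":-0.8,"dz":0,"rx":0,"ry":0,"rz":0,"grip":93},{"dx":0.9,"dy":-0.8,"dz":0,"rx":0,"ry":0,"rz":0,"grip":93},{"dx":0.9,"dy":-0.8,"dz":0,"rx":0,"ry":0,"rz":0,"grip":93}]'
python3 -m pendant '[{"dx":0,"dy":0,"dz":0,"rx":0,"ry":0,"rz":0,"grip":93},{"dx":0,"dy":0,"dz":0,"rx":0,"ry":0,"rz":0,"grip":93},{"dx":0,"dy":0,"dz":0,"rx":0,"ry":0,"rz":0,"grip":93}]'
python3 - <<'E'
from h import *
P={"yellow":[.6083,.1349],"green":[.6129,.0357],"red":[.6025,-.0615],"blue":[.6046,-.1596]}
out=[]
for n,(y0,y1,x0,x1) in{"top":(100,220,210,450),"scene":(150,310,150,450)}.items():
    c=eyes.capture(n); k=640/(x1-x0) if n=="top" else 640/300
    b=cv2.resize(c["image"][y0:y1,x0:x1,::-1],None,fx=k,fy=k,interpolation=cv2.INTER_CUBIC)
    for q,p in P.items(): cv2.polylines(b,[((circ(c,p,.025+H[q])-[x0,y0]+.5)*k).astype(int)],True,(255,0,255),1)
    out.append(b[:295])
cv2.imwrite("pics/w7.png",np.vstack(out))
E
```

```text
clock: 28.1
position: [0.6083, 0.135, 0.0524]
tcp_rot: [-3.141, 0.0, 1.571]
wrist_force: [0.9, -0.0, -0.2]
opening: 0.961
finger_force: 0.0
clock: 28.6
position: [0.6081, 0.135, 0.1947]
tcp_rot: [3.141, -0.0, 1.571]
wrist_force: [0.2, 0.5, 0.4]
opening: 1.002
finger_force: 0.0
clock: 29.1
position: [0.4471, 0.3162, 0.1937]
tcp_rot: [3.14, -0.001, 1.57]
wrist_force: [0.9, 1.0, -0.3]
opening: 0.998
finger_force: 0.0
clock: 29.4
position: [0.4491, 0.3144, 0.1931]
tcp_rot: [3.141, -0.0, 1.57]
wrist_force: [0.7, 0.3, 0.3]
opening: 0.994
finger_force: 0.0
```

View pics/w7.png

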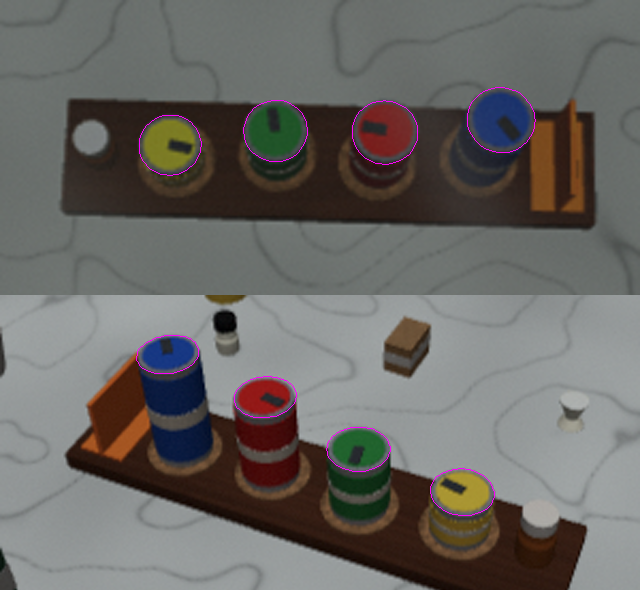

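All four tops lie on their predicted circles in both views, e.g. blue (500,120) and yellow (170,145) in the upper panel. They are upright and centred, and the robot is clear of them.

```bash
python3 -c "
from workcell import env
print(env.job_done())"
```

```text
the job is handed in; nothing more can be done
None
```

The job is handed in: blue, red, green and yellow stand upright and centred on pads 4, 3, 2 and 1, tallest next to the bookend, at about 29 s on the clock; the hand-in call returned no verdict.

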